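# Clear the hub stand, flip its kickstand down and hold it upright

## Task

Take the bench brush and sweep the three cut-off bolt ends off the hub stand's base plate, without touching them with the fingers, and stand the brush back on its bristles on the table, clear of the plate. Then flip the kickstand on the leaning frame over centre until it is fully down, and only after that bring the frame upright by its handle and finish while holding it there, because it tips back if let go. Leave the other parts on the bench where they are.

Things in the scene. Friction and masses are not known exactly. Their poses are not given: they have to be found in the camera images.
- stand: bolted-down hub stand: dark steel base plate 16 mm thick, x -140 to +100 mm, y -115 to +115 mm about the origin, which lies on the table surface under the frame's hinge; +x points away from the robot, z up. Hinge axis along y, 36 mm above the table, with ears 52 mm high, 15 mm to either side. A rest post with roller stands at x +37 to +69 mm, up to 97 mm high
- pad (a point): centre of the clear part of the base plate on the robot's side, on its top face (16 mm above the table), 83 mm to -x of the hinge; the scrap lies within 25 mm of it along x and 80 mm along y. No scene part stands on the plate between x -140 and -20 mm of the stand except the scrap
- frame_hinge (a point): centre of the frame's hinge, 36 mm above the table; hinge axis along the stand's y. Axes turn with the frame: z up along the post, y along the hinge. The frame is a steel post 22 x 30 mm, 242 mm tall, with an aluminium hub of 76 mm diameter on its far (+x) face, centred 145 mm up and standing out 82 mm
- frame (a joint): tilt of the frame, rad: 0 upright, positive leaning away to the stand's +x. It starts near 0.45 (its rest stop) and falls back there by its own weight whenever it is let go; lifting or holding at the handle takes 1 to 8 N. It can also tip past upright to -0.35, but with the kickstand down the foot meets the plate at about -0.03
- handle: revolving rubber grip sleeve on the frame, 20 mm diameter, 100 mm long along the frame's y, on the right (-y) side of the post near its top; it turns freely about its own axis as the frame tilts. Origin at the middle of the sleeve, on its axis: 65 mm to -y and 230 mm up from the hinge in the frame's axes
- kickstand_hinge (a point): pivot of the kickstand, on the frame 100 mm up from the frame hinge; axis along y. The leg, a dark steel strip 16 x 8 mm with a rubber foot 134 mm from the pivot, lies beside the left (+y) face of the post, 18 to 26 mm from the post's middle plane. Axes turn with the kickstand: z from pivot to foot
- kickstand_pin (a point): middle of the grip part of the kickstand's steel pin, 12 mm diameter, 100 mm from the pivot; the pin sticks out sideways along +y, from 26 to 110 mm from the post's middle plane (this point is at 80 mm)
- kickstand (a joint): kickstand angle relative to the frame, rad: 0 folded up along the post (start), growing as the foot swings over the top towards the stand's -x, then down; 2.53 is the stop, fully down. With the frame leaning at rest its own weight keeps it folded up to dead centre (about 0.45, leg straight up); past that it falls by itself to the stop. Moving the pin takes up to 2 N
- brush: bench brush standing on its bristles. Bristle block and head 90 (x) x 28 (y) mm, 55 mm tall; on top a wooden grip ridge 70 (x) x 20 (y) mm, from 55 to 105 mm height. Origin at the middle of the bristles' underside, z up. About 250 g
- scrap0_mid (a point): middle of scrap piece 0, a chunky dark steel hexagonal bolt end about 22 mm across, 16 mm high, starting on the base plate near pad (this point 24 mm above the table there); on the table this point is 8 to 12 mm high
- scrap1_mid (a point): middle of scrap piece 1, a chunky dark steel square cut-off 20 x 17 mm, 16 mm high, starting on the base plate near pad (this point 24 mm above the table there); on the table this point is 8 to 12 mm high
- scrap2_mid (a point): middle of scrap piece 2, a chunky dark steel hexagonal bolt end about 21 mm across, 18 mm high, starting on the base plate near pad (this point 24 mm above the table there); on the table this point is 8 to 12 mm high
- adapter: blue aluminium wrench adapter lying flat, 109 x 50 x 22 mm; a bystander. Origin under the middle of its square end
- washer0: copper crush washer lying flat, 32 mm outside, 4 mm thick; a bystander. Origin under its middle
- washer1: copper crush washer lying flat, 32 mm outside, 4 mm thick; a bystander. Origin under its middle
- camvise: fixed cam-lock jaw fixture, 100 x 170 mm, gripping an upright main rotor bolt up to 120 mm high; a bystander. Origin under its middle

How it is judged:
By the outcome, as a careful person would: the job done as asked, in the order asked, and still so for the second after the job is handed in, while the arm keeps its last pose, push and grip.
It also fails if it takes over 72 s, if anything falls off the work surface, if the arm or the gripper's body presses on something with over 40 N, if the wrist force passes 120 N, or if a joint passes its speed limit or range.

## Robot

A 6-joint arm with a two-finger parallel gripper is mounted at the origin on the work surface. World frame = base frame: x ahead of the robot, y to its left, z up, the work surface at z = 0. Lengths are in m, angles in rad, forces in N, time in s.
With the tool pointing down it reaches from about 0.35 to 1 m from the base axis. Payload 7.1 kg.
Tool frame: the origin (TCP) lies between the finger pads; the fingertips stand 22 mm ahead of it and the grasp point (between the pads) lies 3 mm ahead of it; x points along the fingers, y is the direction in which the jaws open and shut, and the axes are right-handed (so a half turn about x gives the same grasp; the last joint's range is limited). The gripper opens to 85 mm and grips with 20 to 120 N. Pads are 22 mm wide; open, the fingers measure 114 mm over their backs; the gripper's body (76 mm by 85 mm) begins 54 mm behind the grasp point. The pads swing forward as they close: fully open they stand 13 mm farther back than shut.
Start: joints at [-1.189, 0.423, 1.63, -0, 1.089, -0.019], TCP at [0.244, -0.575, 0.253] pointing down, gripper open.
Joint ranges: [-3, 3], [-0.9, 2.11], [0.09, 2.58], [-1.31, 4.45], [0.11, 2.69], [-2.54, 2.54]. Speed limits (rad/s): [2.39, 2.39, 3.01, 3.14, 3.14, 3.14].

## Interface

Orientations are given as a rotation vector (axis times angle).
In Python, from rig import manip gives the robot as it stands. The module is installed in compiled form; this text tells all that it offers. Calls block until the motion is done:
- manip.move_to(position, orientation): joint-space move of the TCP to a pose.
- manip.servo_line(position, orientation=None, rate=0.15): straight line of the TCP; orientation=None keeps the orientation; rate is the mean speed in m/s.
- manip.set_joints(angles): joint-space move.
- manip.command_gripper(opening, f_grip=None): finger opening in m; f_grip is the grip in N (None keeps the last); returns when the fingers have stopped.
- manip.hold(seconds).
- manip.solve_ik(position, orientation): joint angles nearest the present ones, or None.
- manip.camera(name): name is "side" or "top" or "wrist"; returns a dict with "image" (400x640x3 uint8, red, green, blue), "fx", "fy", "cx", "cy" (pixels), "cam_to_world" (4x4, takes a point from camera to world coordinates); the wrist camera has in their place "mount" (4x4, takes a point from camera to tool coordinates, whose origin is the TCP and whose axes are the tool frame's). Camera axes: x right, y down, z forward; pixel columns grow to the right and rows downward; lengths in m; the calibration is good to about 2 mm. A picture is of the moment at which its call begins: read the wrist's pose just before it. There is no depth.
A pose or a line that the arm cannot do raises manip.IKError and nothing moves.
- manip.sign_off(): hands the job in, once; it reports no verdict.
Readings, each from a call of its own:
- manip.get_time(): time.
- manip.get_joint_positions(): joint angles.
- manip.get_joint_vel(): joint speeds.
- manip.get_tau(): joint torques, N m.
- manip.get_position(): TCP position.
- manip.get_ee_rot(): TCP orientation.
- manip.get_contact_force(): force on the tool from outside, world axes, zero at the start.
- manip.get_torque(): the same for the moment, N m.
- manip.get_width(): finger opening in m.
Only numpy, scipy, OpenCV 4.12 (cv2) and the standard library are available. Lean on these libraries where they do the work, as an engineer would, in place of code of your own. Each camera call takes 0.05 s, during which the arm holds its last target. There are 200 camera calls.

## Working session

There is one attempt and no reset: what is moved stays moved. The work goes in short steps, each a Python script; the robot and the scene stay as the last script left them, time stands still between calls to the robot, and variables do not carry over. Pictures are saved under pics/ and viewed, about 8 in all and at most 12, crops included, and the job is handed in when it is done.

```bash
mkdir -p pics; python3 - <<'E'
from rig import manip
import cv2,numpy as np
for n in ["top","side"]:
    c=manip.camera(n); cv2.imwrite(f"pics/{n}0.png",c["image"][:,:,::-1])
    print(n,c["fx"],c["fy"],c["cx"],c["cy"]);print(np.round(c["cam_to_world"],4))
print(manip.get_time(),manip.get_ee_rot(),manip.camera("wrist")["mount"])
E
```

```text
top 415.03583843724215 415.03583843724215 319.83614718606987 198.95005470638284
[[-0.0043 -0.9854  0.1704  0.4183]
 [-1.      0.0031 -0.0076  0.0456]
 [ 0.007  -0.1704 -0.9854  1.3054]
 [ 0.      0.      0.      1.    ]]
side 425.8401023834396 425.8401023834396 313.8869707678442 196.6758462653876
[[ 0.9898 -0.0919  0.1089  0.4765]
 [-0.1411 -0.7378  0.66   -0.69  ]
 [ 0.0197 -0.6687 -0.7433  0.9773]
 [ 0.      0.      0.      1.    ]]
0.1 [ 2.00147407  0.40800166 -2.00194453] [[-1.40738412e-03 -2.98602926e-01  9.54376399e-01 -1.21524493e-01]
 [ 9.99998631e-01 -1.25046926e-03  1.08341784e-03  1.80430213e-04]
 [ 8.69906617e-04  9.54376618e-01  2.98604277e-01 -7.56754062e-02]
 [ 0.00000000e+00  0.00000000e+00  0.00000000e+00  1.00000000e+00]]
```

View pics/top0.png

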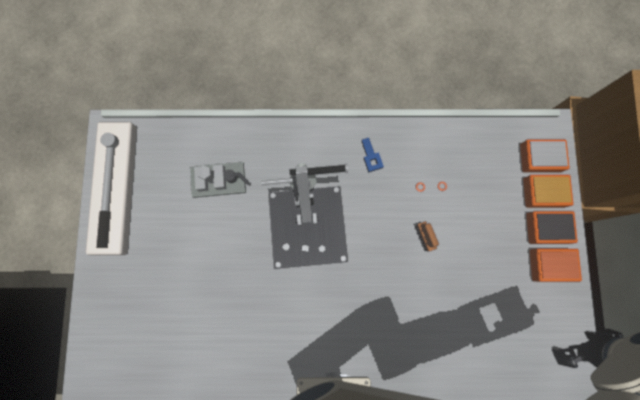

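View pics/side0.png

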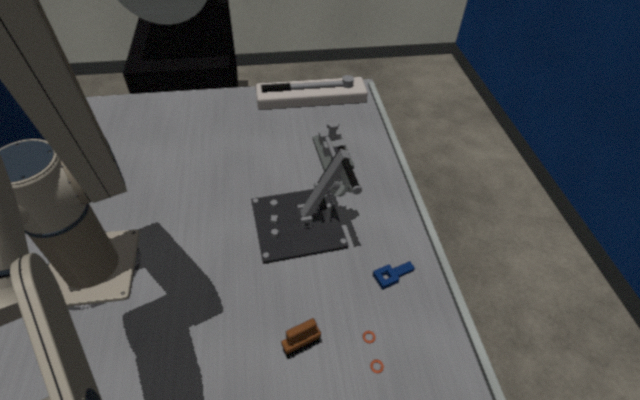

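The top view shows the plate around (270–347, 187–268), with bolt heads at its corners. The scrap is at about (286,247), (305,248) and (322,249), the brush at (428,236), and the handle (black) to the right of the post at about (335,169). The pin is to its left at about (275,183).

```bash
cat > h.py <<'E'
from rig import manip
import cv2,numpy as np
from scipy.spatial.transform import Rotation as R
def ray(c,u,v):
    T=c.get("T",c.get("cam_to_world")); d=T[:3,:3]@np.array([(u-c["cx"])/c["fx"],(v-c["cy"])/c["fy"],1]); return T[:3,3],d
def onz(c,u,v,z):
    o,d=ray(c,u,v); return o+d*(z-o[2])/d[2]
def proj(c,p):
    T=c.get("T",c.get("cam_to_world")); q=np.linalg.inv(T)@np.append(p,1); return q[:2]/q[2]*[c["fx"],c["fy"]]+[c["cx"],c["cy"]]
def rot(x,y):  # tool x (fingers) and tool y (jaw) directions in world -> rotvec
    x=np.array(x,float);x/=np.linalg.norm(x); y=np.array(y,float); y-=x*(x@y); y/=np.linalg.norm(y)
    return R.from_matrix(np.c_[x,y,np.cross(x,y)]).as_rotvec()
def wrist():
    p=manip.get_position(); r=manip.get_ee_rot(); c=manip.camera("wrist"); T=np.eye(4)
    T[:3,:3]=R.from_rotvec(r).as_matrix(); T[:3,3]=p; c["T"]=T@c["mount"]; return c
E
python3 - <<'E'
from h import *
c=manip.camera("top"); im=c["image"]; g=im.astype(int)
hsv=cv2.cvtColor(im,cv2.COLOR_RGB2HSV)
# plate
m=((g.max(2)<85)).astype(np.uint8); m[:180]=0;m[275:]=0;m[:,:262]=0;m[:,352:]=0
pts=np.argwhere(m)[:,::-1]
ys,xs=np.nonzero(m); w=np.array([onz(c,x,y,.016)[:2] for x,y in zip(xs,ys)],np.float32)
# largest comp
n,l,s,_=cv2.connectedComponentsWithStats(m); k=1+s[1:,4].argmax(); ys,xs=np.nonzero(l==k); print(s[k])
w=np.array([onz(c,x,y,.016)[:2] for x,y in zip(xs,ys)],np.float32); print("plate",cv2.minAreaRect(w))
for u,v in [(273,196),(337,190),(343,259),(278,265)]: print("bolt",onz(c,u,v,.018))
# bright in plate
b=((g.max(2)>110)).astype(np.uint8); b[:236]=0;b[258:]=0;b[:,:280]=0;b[:,330:]=0
n,l,s,ce=cv2.connectedComponentsWithStats(b)
for i in range(1,n): print("scrap",s[i,4],ce[i],onz(c,*ce[i],.032))
o=((hsv[...,0]<18)&(hsv[...,1]>100)).astype(np.uint8); o[:215]=0;o[258:]=0;o[:,:405]=0;o[:,450:]=0
ys,xs=np.nonzero(o)
for z in (.055,.105): print("brush",len(xs),cv2.minAreaRect(np.array([onz(c,x,y,z)[:2] for x,y in zip(xs,ys)],np.float32)))
crop=lambda im,a,b,x,y,s:cv2.resize(im[b:y,a:x],None,fx=s,fy=s,interpolation=cv2.INTER_CUBIC)
A=crop(im,255,150,455,275,4); cv2.imwrite("pics/topc.png",A[:,:,::-1])
s=manip.camera("side"); B=crop(s["image"],240,115,400,375,2); cv2.imwrite("pics/sidec.png",crop(s["image"],240,115,380,265,4)[:,:,::-1])
E
```

```text
[292 180   7  20  78]
plate ((0.6718592047691345, 0.11413946002721786), (0.06134685501456261, 0.018939392641186714), 0.40709835290908813)
bolt [0.65070865 0.18314875 0.018     ]
bolt [ 0.66935945 -0.01868712  0.018     ]
bolt [ 0.45337408 -0.03467226  0.018     ]
bolt [0.43600969 0.16465593 0.018     ]
scrap 53 [285.54716981 246.43396226] [0.49167878 0.14106527 0.032     ]
scrap 54 [304.7037037  247.90740741] [0.48697653 0.08261374 0.032     ]
scrap 51 [321.52941176 248.43137255] [0.48518434 0.03128965 0.032     ]
brush 180 ((0.5218105316162109, -0.2904815971851349), (0.08316316455602646, 0.03410989046096802), 20.335533142089844)
brush 180 ((0.5176694393157959, -0.2770419418811798), (0.07983759045600891, 0.0327458530664444), 20.335527420043945)
```

View pics/topc.png

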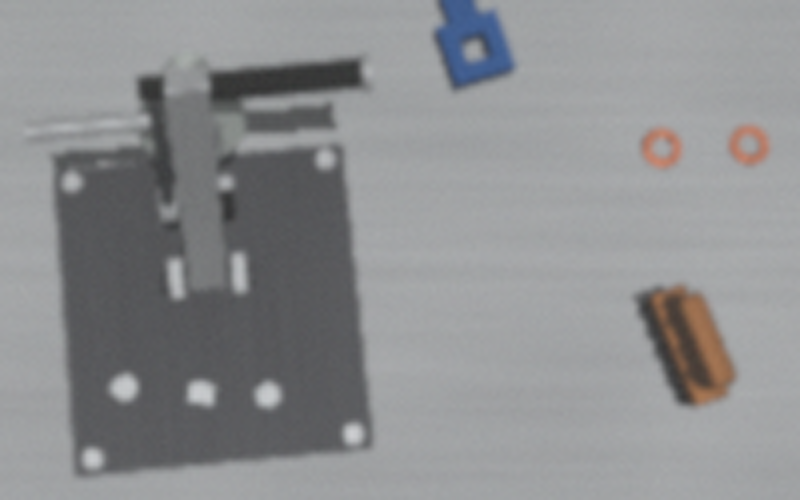

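The crop confirms the layout: ears near crop (208,275), and the ridge top near crop (712,340), which is px (433,235). The stand origin comes out at about (0.572, 0.075) with yaw 0.08. Next I check predictions and hover over the brush for a wrist look.

```bash
cat >> h.py <<'E'
O=np.array([.572,.0752,0]); YAW=.082
def S(x,y,z): return O+R.from_rotvec([0,0,YAW]).apply([x,y,z])
def yd(a): return [np.cos(a),np.sin(a),0]
DOWN=[0,0,-1]
E
python3 - <<'E'
from h import *
c=manip.camera("top")
f=lambda u,v:(255+u/4,150+v/4)
P=[onz(c,*f(*q),.018) for q in [(72,181),(325,159),(353,433),(92,458)]]
print(np.round(P,4),"centre",np.mean(P,0)); 
print("corners",np.round([onz(c,*f(*q),.016) for q in [(55,157),(342,147),(370,445),(77,475)]],4))
print("ears mid",onz(c,*f(208,275),.052))
t=.45
for n,p in dict(pintip=S(.2*np.sin(t),.110,.036+.2*np.cos(t)),handleend=S(.23*np.sin(t),-.115,.036+.23*np.cos(t)),origin=S(0,0,.05)).items():
    q=proj(c,p); print(n,(q-[255,150])*4, p)
b=onz(c,*f(712,340),.105); print("brush",b)
a=.4
for s in (1,-1):
    o=rot(DOWN,s*np.array(yd(a+np.pi/2))); print(s,manip.solve_ik(b+[0,0,.2],o))
print(R.from_rotvec(manip.get_ee_rot()).as_matrix())
o=rot(DOWN,yd(a+np.pi/2)); manip.move_to([b[0]-.02,b[1],.32],o)
w=wrist(); cv2.imwrite("pics/w1.png",w["image"][:,:,::-1]); print(manip.get_time(),w["fx"],proj(w,[b[0],b[1],.105]))
np.save("w1.npy",{k:w[k] for k in("fx","fy","cx","cy","T")})
E
```

```text
[[ 0.6531  0.1832  0.018 ]
 [ 0.6702 -0.0163  0.018 ]
 [ 0.4557 -0.0355  0.018 ]
 [ 0.4375  0.1647  0.018 ]] centre [0.55411391 0.07401565 0.018     ]
corners [[ 0.6728  0.1971  0.016 ]
 [ 0.6802 -0.03    0.016 ]
 [ 0.4465 -0.0485  0.016 ]
 [ 0.4247  0.1762  0.016 ]]
ears mid [0.57399908 0.07522251 0.052     ]
pintip [ 27.97765109 133.05935768] [0.6496909  0.19195583 0.21608942]
handleend [363.16754738  76.81028633] [ 0.68112536 -0.03121933  0.24310283]
origin [208.08891517 277.93496876] [0.572  0.0752 0.05  ]
brush [ 0.5187646  -0.29105573  0.105     ]
1 [-5.31298319e-01  3.24395563e-01  1.65101678e+00 -4.44089210e-16
  1.16618031e+00 -2.50209465e+00]
-1 [-5.31298319e-01  3.24395563e-01  1.65101678e+00 -4.44089210e-16
  1.16618031e+00  6.39498008e-01]
[[-1.99443742e-04  3.90157383e-01 -9.20748161e-01]
 [ 5.01456719e-04 -9.20748025e-01 -3.90157434e-01]
 [-9.99999854e-01 -5.39529811e-04 -1.20096092e-05]]
2.4917 286.01955976160735 [315.56545794 189.548483  ]
```

View pics/w1.png

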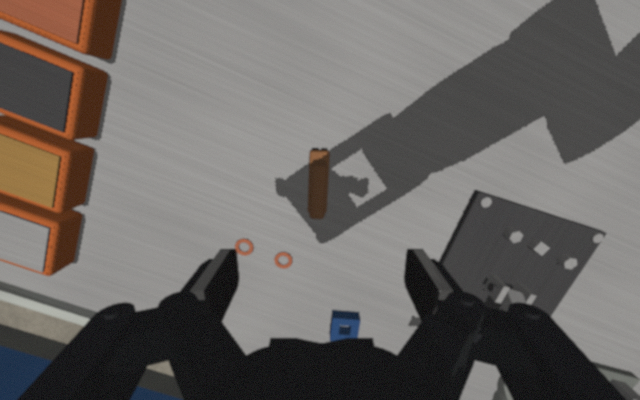

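Wrist view: the ridge is the brown strip at u≈309–328, v≈150–218, nearly vertical, so the yaw is about 0.4. The stand pose is confirmed, since the pin tip and handle end project within 1 px. I'll refine the brush position, grasp it with the other half-turn (j6 mid-range) and lift.

```bash
sed -i 's/\[.572,.0752,0\]/[.5735,.0748,0]/' h.py; python3 - <<'E'
from h import *
w=np.load("w1.npy",allow_pickle=True).item(); im=cv2.imread("pics/w1.png")
h=cv2.cvtColor(im,cv2.COLOR_BGR2HSV); m=((h[...,0]<20)&(h[...,1]>90)).astype(np.uint8); m[:140]=0;m[232:]=0;m[:,:295]=0;m[:,345:]=0
ys,xs=np.nonzero(m); print(xs.min(),xs.max(),ys.min(),ys.max(),h[180,318],h[215,318])
P=np.array([onz(w,x,y,.105)[:2] for x,y in zip(xs,ys)],np.float32); r=cv2.minAreaRect(P); print(r)
v=cv2.boxPoints(r); e=max([(v[1]-v[0]),(v[2]-v[1])],key=np.linalg.norm); a=np.arctan2(e[1],e[0]); a=(a+np.pi/2)%np.pi-np.pi/2; print("yaw",a)
# centre: near-camera end is the true top edge; check length vs 70
b=np.array(r[0]); o=rot(DOWN,-np.array(yd(a+np.pi/2)))
manip.move_to([b[0],b[1],.2],o); 
w=wrist(); cv2.imwrite("pics/w2.png",w["image"][:,:,::-1]); np.save("w2.npy",{k:w[k] for k in("fx","fy","cx","cy","T")})
print(manip.get_time(),proj(w,[*b,.105]),manip.get_joint_positions()[5],manip.get_width())
E
```

```text
308 328 149 218 [ 12 137  67] [ 13 131  68]
((0.5122063159942627, -0.2908932864665985), (0.08635023981332779, 0.022156275808811188), 19.989423751831055)
yaw 0.34888124
5.2417 [320.51735444 206.59048147] 0.6848820477328158 0.08569257791500169
```

View pics/w2.png

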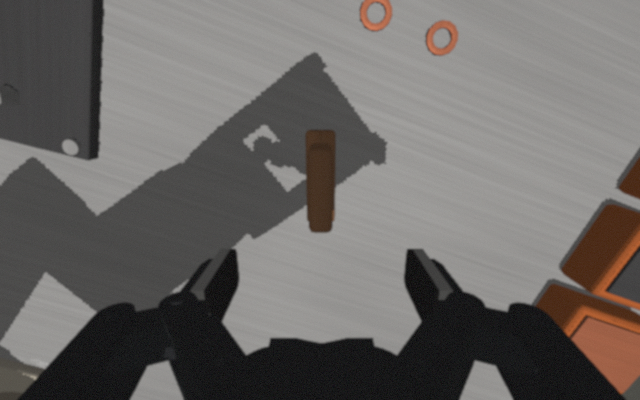

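```bash
python3 - <<'E'
from h import *
w=np.load("w2.npy",allow_pickle=True).item()
A=onz(w,320,143,.105);B=onz(w,320,231,.105); L=onz(w,307,190,.105);Rr=onz(w,334,190,.105)
print(A,B,np.linalg.norm(A-B),"width",np.linalg.norm(L-Rr)); b=(A+B)[:2]/2; print(b)
o=manip.get_ee_rot()
manip.servo_line([b[0],b[1],.086],o,rate=.12)
manip.command_gripper(.0,60); print("w",manip.get_width(),manip.get_contact_force())
manip.servo_line([b[0],b[1],.20],o,rate=.2)
print(manip.get_width(),manip.get_contact_force(),manip.get_time())
# preflight
os=rot(DOWN,-np.array(yd(YAW+np.pi/2)))
for p in [S(-.074,.13,.2),S(-.074,-.15,.105)]: print(manip.solve_ik(p,os))
w=wrist(); cv2.imwrite("pics/w3.png",w["image"][:,:,::-1])
E
```

```text
[ 0.55950195 -0.2733421   0.105     ] [ 0.49203678 -0.29774877  0.105     ] 0.07174422906142666 width 0.021262268268127566
[ 0.52576936 -0.28554543]
w 0.019380438277883202 [-0.94966765  1.07504864  3.30222298]
0.019550280553473614 [ 1.15393769  0.08920938 -3.24528834] 7.6833
[ 3.62639507e-01  3.54251095e-01  1.88556033e+00 -4.44089210e-16
  9.01781230e-01  1.85143583e+00]
[-1.79388416e-01  4.98022522e-01  1.95273018e+00 -4.44089210e-16
  6.90839954e-01  1.30940791e+00]
```

View pics/w3.png

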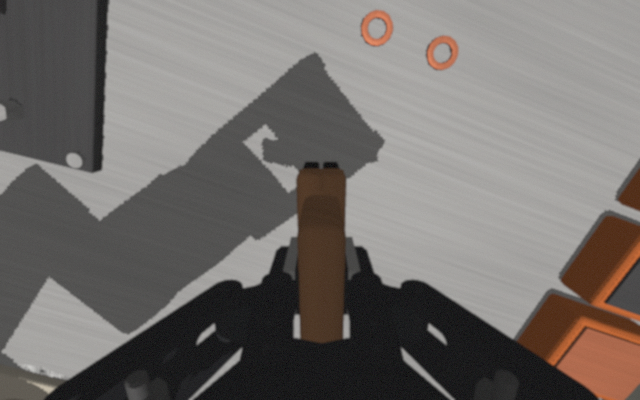

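Grasp holds (19.5 mm, 3.2 N weight). Now the sweep along the stand's −y.

```bash
python3 - <<'E'
from h import *
os=rot(DOWN,-np.array(yd(YAW+np.pi/2)))
manip.move_to(S(-.074,.128,.17),os)
manip.servo_line(S(-.074,.128,.1045),rate=.12); print(manip.get_contact_force())
for y in (.05,-.03,-.10,-.16):
    manip.servo_line(S(-.074,y,.1045),rate=.11); print(y,manip.get_contact_force().round(1),manip.get_width())
manip.servo_line(S(-.074,-.16,.19),rate=.2)
manip.move_to([.50,-.286,.2],rot(DOWN,-np.array(yd(.349+np.pi/2))))
c=manip.camera("top"); cv2.imwrite("pics/top2.png",cv2.resize(c["image"][150:275,255:455],None,fx=4,fy=4,interpolation=cv2.INTER_CUBIC)[:,:,::-1])
print(manip.get_time())
E
```

```text
[-0.25650527  0.64918428 -2.30068923]
0.05 [-1.8  0.1 -3.8] 0.01952037456993629
-0.03 [ 0.2  1.  -2.7] 0.019319453159132492
-0.1 [-0.2 -0.2 -1.7] 0.018968384340445236
-0.16 [-3.6  0.5 10. ] 0.019537248604356343
14.825
```

View pics/top2.png

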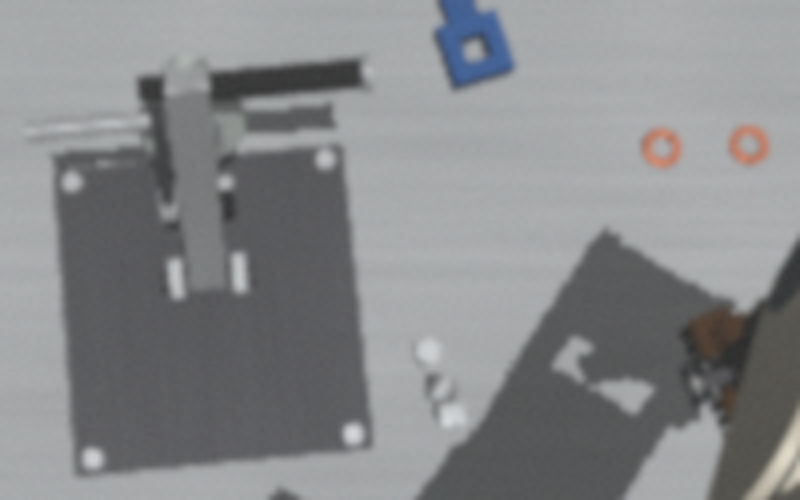

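The plate is clear: all three pieces lie on the table beside it, at crop (428,350), (440,385) and (452,415). Next I put the brush down until I feel contact, because it may have slipped in the grip (10 N at the end of the sweep).

```bash
python3 - <<'E'
from h import *
manip.servo_line([.525,-.286,.10],rate=.2); f0=manip.get_contact_force()[2]
z=.100
while z>.080:
    z-=.002; manip.servo_line([.525,-.286,z],rate=.06); f=manip.get_contact_force()[2]
    if f-f0>4: break
print(z,f0,f)
manip.command_gripper(.045); manip.hold(.1)
manip.servo_line([.525,-.286,.2],rate=.25)
c=manip.camera("side"); cv2.imwrite("pics/side2.png",cv2.resize(c["image"][180:380,220:420],None,fx=3,fy=3,interpolation=cv2.INTER_CUBIC)[:,:,::-1])
print(manip.get_time())
t=.45; ox=rot(DOWN,yd(YAW)); on=rot(DOWN,-np.array(yd(YAW)))
for th in (.45,0,-1,-2.08): print("pin",[None if q is None else np.round(q,2) for q in (manip.solve_ik(S(.1*np.sin(t)+.1*np.sin(th),.09,.036+.1*np.cos(t)+.1*np.cos(th)),o) for o in (ox,on))])
for t in (.45,0): print("h",[None if q is None else np.round(q,2) for q in (manip.solve_ik(S(.23*np.sin(t),-.075,.036+.23*np.cos(t)),o) for o in (ox,on))])
E
```

```text
0.086 -2.9799530838207113 15.271942773434656
18.3667
pin [array([ 0.24,  0.54,  1.54, -0.  ,  1.07,  0.16]), None]
pin [array([ 0.25,  0.46,  1.63, -0.  ,  1.04,  0.17]), None]
pin [array([ 0.28,  0.41,  1.85, -0.  ,  0.88,  0.19]), None]
pin [array([ 0.28,  0.58,  1.9 , -0.  ,  0.67,  0.19]), None]
h [array([-0.01,  0.51,  1.51, -0.  ,  1.12, -0.09]), None]
h [array([-0.02,  0.34,  1.72, -0.  ,  1.08, -0.1 ]), None]
```

View pics/side2.png

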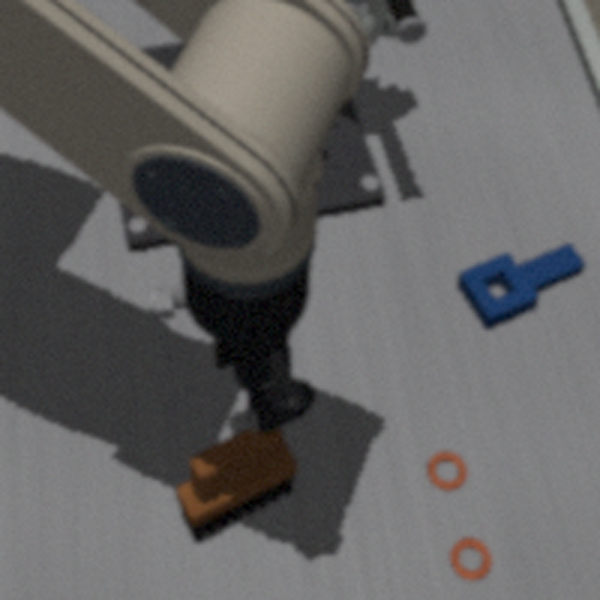

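The brush stands on its bristles, clear of the plate and the scrap. Next is the kickstand: cage the pin loosely from above and carry it over its arc.

```bash
python3 - <<'E'
from h import *
ox=rot(DOWN,yd(YAW)); t=.45
pin=lambda th,dz=-.005: S(.1*np.sin(t)+.1*np.sin(th),.088,.036+.1*np.cos(t)+.1*np.cos(th)+dz)
p=manip.get_position(); manip.servo_line([p[0],p[1],.37],rate=.3)
q=pin(.45); manip.move_to([q[0],q[1],.34],ox)
manip.servo_line(pin(.45),rate=.2); manip.command_gripper(.018,20)
print("cage",manip.get_width(),manip.get_contact_force().round(1))
for th in (.2,-.1,-.4,-.7,-1.0,-1.3,-1.6,-1.85,-2.08):
    manip.servo_line(pin(th),rate=.13); print(th,manip.get_contact_force().round(1))
manip.command_gripper(.05)
q=pin(-2.08); manip.servo_line([q[0],q[1],.36],rate=.3)
c=manip.camera("side"); d=manip.camera("top")
f=lambda im,a,b,x,y:cv2.resize(im[b:y,a:x],(400,400),interpolation=cv2.INTER_CUBIC)
cv2.imwrite("pics/kick.png",np.hstack([f(c["image"],240,115,380,255),f(d["image"],250,150,370,270)])[:,:,::-1])
th=-2.08
for n,cc in(("side",c),("top",d)):print(n,[proj(cc,S(.0435+.1*np.sin(th),y,.126+.1*np.cos(th))).round() for y in(.026,.11)])
print(manip.get_time())
E
```

```text
cage 0.017916364726847444 [0.2 0.5 0.5]
0.2 [0.5 0.3 0.9]
-0.1 [-1.  -0.2  0.6]
-0.4 [-0.9 -0.   0.5]
-0.7 [-6.2 -1.7  5.3]
-1.0 [-6.9 -1.1  1.9]
-1.3 [-0.  -0.2  0.9]
-1.6 [-0.2  0.1 -0.4]
-1.85 [ 0.2 -0.4 -1. ]
-2.08 [-0.2  0.8 -0.5]
side [array([286., 203.]), array([281., 181.])]
top [array([299., 233.]), array([271., 236.])]
26.9083
```

View pics/kick.png

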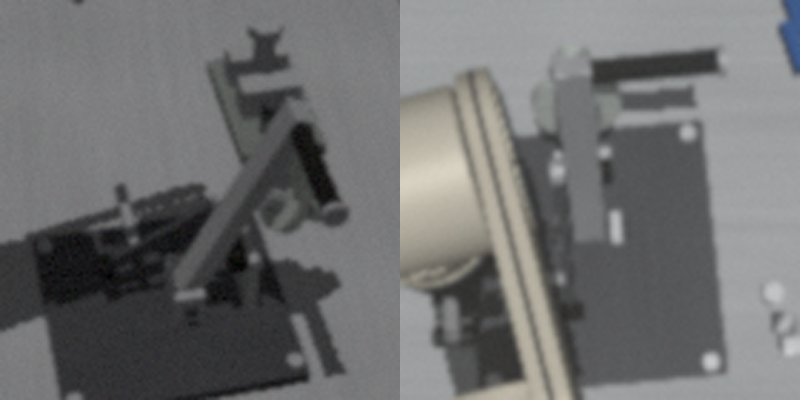

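The pin is where full-down predicts: in the side crop at about (117–130, 190–245), against a predicted (117,189)–(131,251). So the kickstand is at its stop. Now the handle.

```bash
python3 - <<'E'
from h import *
ox=rot(DOWN,yd(YAW))
H=lambda t,dz=.001: S(.23*np.sin(t),-.077,.036+.23*np.cos(t)+dz)
q=H(.45); manip.move_to([q[0],q[1],.37],ox)
manip.servo_line(q,rate=.15); print("at",manip.get_contact_force().round(1))
manip.command_gripper(0,70); print("w",manip.get_width(),manip.get_contact_force().round(1))
for t in (.38,.30,.22,.15,.08,.03,.0):
    manip.servo_line(H(t),rate=.08); print(t,manip.get_contact_force().round(1),round(manip.get_width(),4))
manip.hold(.5); print(manip.get_position(),H(0),manip.get_time())
c=manip.camera("side"); d=manip.camera("top")
f=lambda im,a,b,x,y:cv2.resize(im[b:y,a:x],(400,400),interpolation=cv2.INTER_CUBIC)
cv2.imwrite("pics/end.png",np.hstack([f(c["image"],230,80,400,250),f(d["image"],250,150,390,290)])[:,:,::-1])
for n,cc in(("side",c),("top",d)):print(n,[proj(cc,S(x,y,z)).round(1) for x,y,z in((0,0,.278),(0,-.115,.266),(0,0,.05),(-.1*np.sin(2.53-np.pi+np.pi),.11,.136+.1*np.cos(2.53)))])
E
```

```text
at [0.2 0.2 0.2]
w 0.018300364671261435 [4.7 0.3 0.6]
0.38 [6.5 1.7 2.2] 0.0182
0.3 [ 5.6 -0.3  6.1] 0.0181
0.22 [ 4.1 -1.7  6.8] 0.0183
0.15 [ 3.8 -1.8  7. ] 0.0183
0.08 [ 2.2 -3.1  6.8] 0.0179
0.03 [ 1.2 -3.8  6.8] 0.018
0.0 [ 1.7 -2.8  7.3] 0.0183
[ 0.58066458 -0.00264846  0.26776369] [ 0.57980693 -0.00194127  0.267     ] 32.0333
side [array([303.3, 153.2]), array([313.7, 190.6]), array([303.2, 213.2]), array([276.7, 187.5])]
top [array([305. , 207.8]), array([350.4, 204.7]), array([307.2, 219. ]), array([272.2, 240.8])]
```

View pics/end.png

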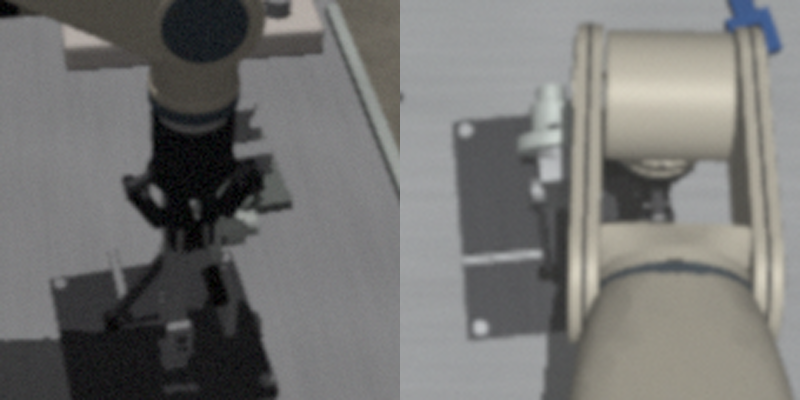

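The kickstand pin is within about 1 px of its predicted fully-down, upright position in both views: seen at about (113,252) and (465,261), predicted (110,253) and (463,259). The frame is upright and held, so I hand in.

```bash
python3 -c "
from rig import manip
print(manip.get_contact_force(),manip.get_width(),manip.get_time()); manip.sign_off()"
```

```text
[ 1.48940886 -3.96946568  6.96976426] 0.017817859204057554 32.1333
the job is handed in; nothing more can be done
```

The job is done and handed in at 32.1 s, with the gripper still holding the frame upright by its handle.

- **Sweep:** One brush stroke along the stand's −y pushed all three bolt ends off the plate. The top view showed the plate clear and all three on the table beside it; the fingers never touched them.
- **Brush:** It was set back on its bristles at its original spot, and the side view showed it standing clear of the plate.
- **Kickstand:** I caged the pin loosely and carried it over centre and down, before lifting the frame. The final views put its pin within about 1 px of the fully-down position.
- **Frame:** It is held within about 0.01 rad of upright, judged from the gripper position and the pin's place in the images. The gripper hides the post itself in both views.

Two forces were higher than expected, both far below the limits. At the end of the sweep there were 10 N upward, probably the brush riding on a piece of scrap, and about 7 N of vertical load remains on the handle from a few millimetres of grip offset.

I moved nothing else. The adapter and washers looked undisturbed in the later views, but I did not re-measure them or the cam vise.

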